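Free the ratchet pawl and close the mould press

TASK

Close the mould press on the bench: press the thumb pad of its ratchet pawl all the way down so that the pawl swings clear of the toothed wheel and stays there, then push the raised press arm down by its wooden cross-handle, past the teeth, until the press plate sits fully down on the wooden mould. Only press and push with the fingers: do not grip the handle, do not force the arm while the pawl is still in the teeth, and leave the jar, the tin and the small box standing where they are. When done, let go and move clear.

Things in the scene. Friction and masses are not known exactly. Their poses are not given: they have to be found in the camera images.
- press: Green mould press, fixed. Origin on the bench under the arm's hinge; z up, y level along the arm from hinge to handle, x along the hinge axis. Base 170 (x) x 300 (y -130 to 170) x 15 mm. A wooden mould, 150 (x) x 85 (y, centre 105), top at height 80 mm, lies under the arm. One upright (x -29 to -15, y -95 to 30) carries hinge and pawl, top at 150 mm, 205 mm for y -95 to -55.
- press_hinge (a point): Centre of the arm's hinge, 130 mm above the bench, also the centre of a toothed steel ratchet wheel 128 mm in diameter, 14 mm thick, which turns with the arm. The axes are those of press.
- handle_mid (a point): Centre of the wooden cross-handle at the free end of the press arm: a horizontal round bar 28 mm in diameter and 100 mm long, along the press x axis. It moves on a circle of radius 215 mm about the hinge, in the plane x = 0 of the press; about 278 mm above the bench when raised and 130 mm when the arm is fully down (then level).
- press_arm (a joint): Angle of the press arm, rad: 0 = fully raised (44 degrees above level), grows as it goes down, 0.76 = fully down, level, plate flat on the mould (hard stop). Starts at 0 to 0.07. With the pawl in the teeth it is blocked at about 0.09. With the pawl free, 3 to 10 N down on the handle moves it; friction holds it wherever it is left.
- pawl_pad (a point): Centre of the top face of the steel thumb pad, 36 (x) x 34 (y) x 8 mm, on the pawl's tail, 150 mm towards press -y from the hinge (away from the handle), 220 mm above the bench at the start. The pawl is a see-saw on a pin at y -75 mm, height 186 mm; its nose sits in the teeth on top of the wheel. Pressing the pad down lifts the nose out.
- pawl (a joint): Angle of the pawl, rad: 0 = nose in the teeth (start), grows as the pad is pressed down, 0.36 = pad fully down (a stop; the pad has then dropped by about 28 mm and moved 7 mm away from the hinge). A press of about 3 N moves it; its pivot is stiff, so it stays where it is left.
- glue_jar: Small closed amber glass jar with a black cap, 50 mm in diameter, 62 mm high, loose, beside the press; origin at the centre of its underside. Leave it alone.
- tin: Low round aluminium tin, 62 mm in diameter, 34 mm high, loose, beside the press; origin at the centre of its underside. Leave it alone.
- small_box: Small closed wooden box, 72 x 52 x 38 mm, loose, beside the press; origin at the centre of its underside. Leave it alone.

How it is judged:
By the outcome, as a careful person would: the job done as asked, in the order asked, and still so for the second after the job is handed in, with the robot touching nothing.
It also fails if it takes over 48 s, if anything falls off the work surface, if the arm or the gripper's body presses on something with over 40 N, if the wrist force passes 120 N, or if a joint passes its speed limit or range.

ROBOT

A 6-joint arm with a two-finger parallel gripper is mounted at the origin on the work surface. World frame = base frame: x ahead of the robot, y to its left, z up, the work surface at z = 0. Lengths are in m, angles in rad, forces in N, time in s.
With the tool pointing down it reaches from about 0.35 to 0.85 m from the base axis. Payload 8.1 kg.
Tool frame: the origin (TCP) lies at the very end of the fingers, on their centre line; the grasp point (between the pads) lies 19 mm behind it; z points along the fingers, y is the direction in which the jaws open and shut (so a half turn about z gives the same grasp; the last joint's range is limited). The gripper opens to 93 mm and grips with 3 to 60 N. Pads are 15 mm wide; open, the fingers measure 128 mm over their backs; the gripper's body (75 mm by 188 mm) begins 65 mm behind the grasp point.
Start: joints at [-1.427, 0.13, 1.488, -0, 1.523, -0.085], TCP at [0.136, -0.584, 0.219] pointing down, gripper open.
Joint ranges: [-2.96, 2.96], [-0.89, 2.26], [0.02, 2.5], [-1.34, 4.48], [0, 2.73], [-2.66, 2.66]. Speed limits (rad/s): [2.39, 2.39, 2.79, 3.14, 3.14, 3.14].

INTERFACE

Orientations are given as a rotation vector (axis times angle).
In Python, from plant import robot gives the robot as it stands.
- The arm moves only by the shell command python3 -m pendant 'ROWS' [OPENING] [FORCE]. ROWS is JSON, a list of rows, each an object with "delta_pos": the shift along the tool's x, y, z in m, a list of three; "spin": the turn about the tool's z in rad. In form: [{"delta_pos": [dx, dy, dz], "spin": spin}, ...]. A call has 1 to 10 rows; each row is the pose to reach, as a shift and turn from the pose measured when the call began, along the tool's axes at that moment; what a row does not reach only later rows make up. A row lasts 1/10 s, in which the tool goes at most 50 mm and 8.59 degrees, less where a joint would pass 70% of its speed; a pose out of reach is approached as far as the arm can. A call with a gripper value outside its range is refused whole. OPENING is the closure, from -1 (fully open) to 1 (shut), set as the call begins (- or left out, the last holds). The fingers move at their own pace and stop on an object; FORCE is the grip in N (left out, the last holds). Time passes only in rows, so rows that repeat a pose let the fingers close. It gives the time, the measured TCP pose, the force and the opening at its end, in the units of the state.
- robot.read_state(): the state, without advancing time (a new reading comes with each control period).
- robot.read_camera(name): name is "side" or "top"; returns a dict with "color" (420x560x3 uint8, blue, green, red), "camera_matrix" (3x3 intrinsics, pixels), "D" ([k1, k2, p1, p2, k3] as OpenCV has them; the pictures are not rectified), "R" (3x3) and "t" (3): a world point X has camera coordinates R X + t. Camera axes: x right, y down, z forward; pixel columns grow to the right and rows downward; lengths in m; the calibration is good to about 2 mm. A picture is of the moment at which its call begins. There is no depth.
- robot.close_job(): hands the job in, once; it reports no verdict.
Trained networks look in the newest picture that a camera, given by its name, has taken for a name from the list of things; names that differ only in an ending like _2 or _b are one class to them, and where a whole thing is asked for, a point or a joint stands for the part that bears it (a point fixed in the world has none). Each returns a list of dicts, best first, with "score" (0 to 1); they miss things now and then, are a little off and sometimes report something else, mostly with a low value. They report only what shows in the picture. A call takes as long as a camera call.
- robot.outline_of(camera, label): "mask" (420x560 bool, what is visible of it).
- robot.mark_of(camera, label): "location" ([x, y, z] in m, in the coordinates of the camera as it stood for that picture, good to about 4 mm: a listed point, or the origin of a listed thing).
The state is a dict: "t": time; "q": joint angles; "dq": joint speeds; "joint_torque": joint torques, N m; "tool_pos": TCP position; "orientation": TCP orientation; "force": force on the tool from outside, world axes, zero at the start; "wrist_torque": the same for the moment, N m; "opening": finger opening in m.
Only numpy, scipy, OpenCV 4.12 (cv2) and the standard library are available. Lean on these libraries where they do the work, as an engineer would, in place of code of your own. Each camera call takes 0.05 s, during which the arm holds its last target.

## Working session

There is one attempt and no reset: what is moved stays moved. The work goes in short steps, Python scripts to look and compute and a shell command to move; the robot and the scene stay as the last step left them, time stands still between calls to the robot, and variables do not carry over. Pictures are saved under pics/ and viewed, and the job is handed in when it is done.

```bash
mkdir -p pics; cat > h.py <<'E'
import numpy as np, cv2
from plant import robot
def w(c,p): return c["R"].T@(np.array(p)-c["t"])
def look(tag,labels=("press","press_hinge","handle_mid","pawl_pad","glue_jar","tin","small_box"),cams=("side","top")):
    for n in cams:
        c=robot.read_camera(n); cv2.imwrite(f"pics/{tag}_{n}.png",c["color"])
        for l in labels:
            for d in robot.mark_of(n,l)[:2]:
                P=np.array(d["location"]); 
                px=cv2.projectPoints(P.reshape(1,3),np.zeros(3),np.zeros(3),c["camera_matrix"],np.array(c["D"]))[0].ravel()
                print(n,l,round(d["score"],2),w(c,P).round(4),px.round(0))
E
python3 - <<'E'
from h import *
look("a")
s=robot.read_state();print({k:np.round(v,3) for k,v in s.items()})
E
```

```text
side press 0.86 [ 0.5364 -0.0049  0.0029] [264. 285.]
side press_hinge 0.62 [ 0.5344 -0.0042  0.1328] [260. 232.]
side handle_mid 0.92 [0.5239 0.1624 0.2702] [225. 134.]
side pawl_pad 0.81 [ 0.5515 -0.1516  0.2162] [301. 236.]
side glue_jar 0.76 [ 0.6847  0.0972 -0.0014] [309. 242.]
side tin 0.91 [ 0.6958 -0.046   0.0013] [343. 278.]
side small_box 0.64 [ 0.3627  0.1064 -0.0018] [170. 274.]
top press 0.66 [ 0.5353 -0.005  -0.0036] [277. 222.]
top press_hinge 0.7 [ 0.5385 -0.0024  0.131 ] [278. 216.]
top press_hinge 0.32 [ 0.6981 -0.0457 -0.0029] [297. 146.]
top handle_mid 0.7 [0.5199 0.1609 0.264 ] [174. 221.]
top handle_mid 0.65 [ 0.5395 -0.004   0.132 ] [279. 215.]
top pawl_pad 0.86 [ 0.5581 -0.1542  0.2206] [371. 202.]
top pawl_pad 0.21 [0.5198 0.1602 0.2653] [175. 221.]
top glue_jar 0.96 [ 0.6871  0.0853 -0.0017] [235. 149.]
top tin 0.64 [ 6.991e-01 -4.320e-02  2.000e-04] [296. 145.]
{'t': np.float64(0.8), 'q': array([-1.427,  0.13 ,  1.488,  0.   ,  1.523, -0.085]), 'dq': array([-0.   ,  0.002,  0.002,  0.001, -0.002,  0.001]), 'joint_torque': array([ 0.0000e+00, -5.5969e+01, -4.9203e+01,  7.7000e-02,  2.2000e-02,
        0.0000e+00]), 'tool_pos': array([ 0.136, -0.584,  0.219]), 'orientation': array([-3.121, -0.359, -0.   ]), 'force': array([0.302, 0.565, 0.536]), 'wrist_torque': array([-0.033, -0.018,  0.03 ]), 'opening': np.float64(0.093)}
```

View pics/a_side.png

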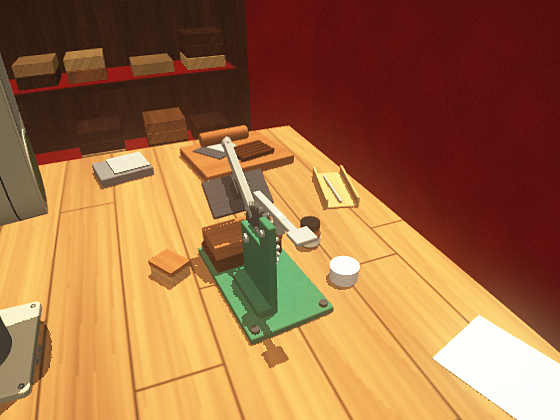

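View pics/a_top.png

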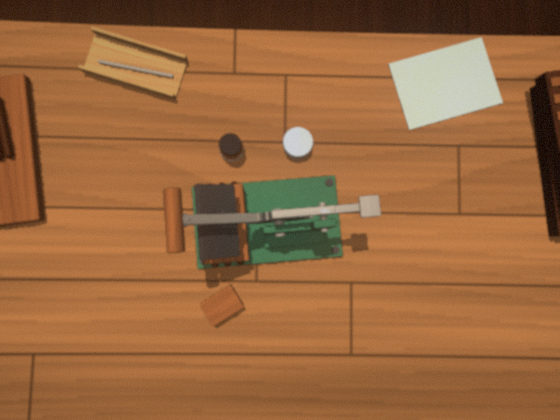

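The side view shows the pad at about (303,236) and the handle at (225,136). In the top view they are at (370,206) and (173,220). The network marks agree with both, and the handle height of 0.267 and radius fit a start angle of about 0.07.

```bash
cat >> h.py <<'E'
from scipy.spatial.transform import Rotation as Ro
hinge=np.array([.5368,-.0037]); 
def yaxis():
    d=np.array([.522,.1615])-np.array([.555,-.153]); return d/np.linalg.norm(d)
py=yaxis(); px_=np.array([py[1],-py[0]])
def rel(target,align=True):
    s=robot.read_state(); R=Ro.from_rotvec(s["orientation"]).as_matrix()
    d=R.T@(np.array(target)-s["tool_pos"])
    a=R.T@np.r_[px_,0]; spin=np.arctan2(-a[0],a[1])
    print("delta",d.round(4),"spin",spin.round(4),"tcp",s["tool_pos"].round(4),"F",s["force"].round(1),"t",round(s["t"],2))
E
python3 - <<'E'
from h import *
print(py,px_, [ (px_@(np.array(p)-hinge),py@(np.array(p)-hinge)) for p in ([.555,-.153],[.522,.1615])])
rel([.556,-.156,.265])
E
```

```text
[-0.10435555  0.99454005] [0.99454005 0.10435555] [(np.float64(0.0025203447464646994), np.float64(-0.15038410109569084)), (np.float64(0.0025203447464647016), np.float64(0.16584247906480104))]
delta [ 0.5061 -0.322  -0.0464] spin -1.4465 tcp [ 0.1361 -0.5844  0.2186] F [0.3 0.6 0.5] t 0.8
```

```bash
python3 -m pendant '[{"delta_pos":[0.03,-0.02,-0.01],"spin":-0.1},{"delta_pos":[0.07,-0.045,-0.03],"spin":-0.24},{"delta_pos":[0.11,-0.07,-0.05],"spin":-0.38},{"delta_pos":[0.15,-0.095,-0.06],"spin":-0.52},{"delta_pos":[0.19,-0.12,-0.06],"spin":-0.66},{"delta_pos":[0.23,-0.145,-0.06],"spin":-0.8},{"delta_pos":[0.27,-0.17,-0.06],"spin":-0.94},{"delta_pos":[0.31,-0.197,-0.06],"spin":-1.08},{"delta_pos":[0.34,-0.216,-0.06],"spin":-1.2},{"delta_pos":[0.36,-0.229,-0.06],"spin":-1.3}]' 1 20
python3 - <<'E'
from h import *
rel([.556,-.156,.265])
E
```

```text
t: 1.8
tool_pos: [0.4364, -0.2775, 0.2789]
orientation: [2.26, 2.182, 0.001]
force: [0.2, -1.2, -0.1]
opening: 0.0176
delta [0.1256 0.1153 0.014 ] spin -0.1395 tcp [ 0.4364 -0.2775  0.2789] F [ 0.2 -1.2 -0.1] t 1.8
```

```bash
python3 -m pendant '[{"delta_pos":[0.025,0.023,0.002],"spin":-0.03},{"delta_pos":[0.055,0.05,0.005],"spin":-0.07},{"delta_pos":[0.085,0.078,0.01],"spin":-0.11},{"delta_pos":[0.11,0.1,0.014],"spin":-0.14},{"delta_pos":[0.122,0.112,0.014],"spin":-0.14},{"delta_pos":[0.1256,0.1153,0.014],"spin":-0.14},{"delta_pos":[0.1256,0.1153,0.014],"spin":-0.14},{"delta_pos":[0.1256,0.1153,0.014],"spin":-0.14}]'
python3 - <<'E'
from h import *
rel([.556,-.156,.265]); look("b",("pawl_pad","handle_mid"))
E
```

```text
t: 2.6
tool_pos: [0.5555, -0.1572, 0.2653]
orientation: [2.103, 2.333, 0.0]
force: [-0.3, -0.5, 0.0]
opening: 0.0003
delta [0.0011 0.0006 0.0003] spin -0.001 tcp [ 0.5555 -0.1572  0.2653] F [-0.3 -0.5  0. ] t 2.6
side pawl_pad 0.9 [ 0.5535 -0.1516  0.2189] [303. 234.]
side handle_mid 0.58 [0.5229 0.1611 0.2718] [225. 133.]
top pawl_pad 0.87 [ 0.5497 -0.1538  0.2197] [370. 207.]
```

View pics/b_side.png

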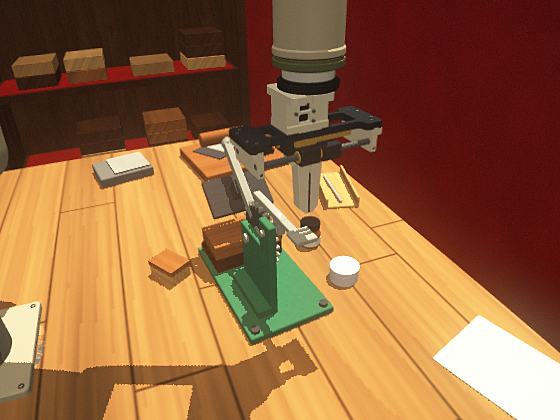

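The closed fingertip at (307,208) hangs right above the pad at (303,236). I'll press down now, drifting slightly outward with the pad.

```bash
python3 -m pendant '[{"delta_pos":[0,0,0.015],"spin":0},{"delta_pos":[0,0,0.03],"spin":0},{"delta_pos":[0,0,0.04],"spin":0},{"delta_pos":[0,0,0.045],"spin":0},{"delta_pos":[-0.001,0,0.049],"spin":0},{"delta_pos":[-0.002,0,0.053],"spin":0},{"delta_pos":[-0.003,0,0.057],"spin":0},{"delta_pos":[-0.004,0,0.06],"spin":0},{"delta_pos":[-0.004,0,0.063],"spin":0},{"delta_pos":[-0.004,0,0.065],"spin":0}]'
```

```text
t: 3.9
tool_pos: [0.5564, -0.1613, 0.2003]
orientation: [2.102, 2.332, 0.0]
force: [-0.9, -3.7, 2.7]
opening: 0.0007
```

```bash
python3 -m pendant '[{"delta_pos":[0,0,0.002],"spin":0},{"delta_pos":[0,0,0.004],"spin":0},{"delta_pos":[0,0,0.006],"spin":0},{"delta_pos":[0,0,0.007],"spin":0}]'
```

```text
t: 4.3
tool_pos: [0.5567, -0.1615, 0.1933]
orientation: [2.102, 2.331, 0.001]
force: [0.5, -3.5, 4.1]
opening: 0.0002
```

```bash
python3 -m pendant '[{"delta_pos":[0,0,0.001],"spin":0},{"delta_pos":[0,0,0.002],"spin":0},{"delta_pos":[0,0,0.003],"spin":0},{"delta_pos":[0,0,0.003],"spin":0}]'
```

```text
t: 4.7
tool_pos: [0.5571, -0.1617, 0.1924]
orientation: [2.1, 2.33, 0.001]
force: [-4.8, -2.5, 12.8]
opening: 0.0006
```

```bash
python3 -m pendant '[{"delta_pos":[0,0,0.002],"spin":0},{"delta_pos":[0,0,0.003],"spin":0},{"delta_pos":[0,0,0.003],"spin":0}]'; python3 - <<'E'
from h import *
look("c",("pawl_pad","handle_mid"))
E
```

```text
t: 5.0
tool_pos: [0.5573, -0.1618, 0.1921]
orientation: [2.099, 2.329, 0.002]
force: [-8.1, -0.7, 18.1]
opening: 0.0006
side pawl_pad 0.61 [ 0.5553 -0.1583  0.1905] [305. 251.]
side handle_mid 0.62 [0.5219 0.1603 0.2722] [225. 133.]
top pawl_pad 0.93 [ 0.5545 -0.163   0.1891] [372. 206.]
top handle_mid 0.89 [0.5177 0.161  0.2657] [174. 222.]
```

View pics/c_side.png

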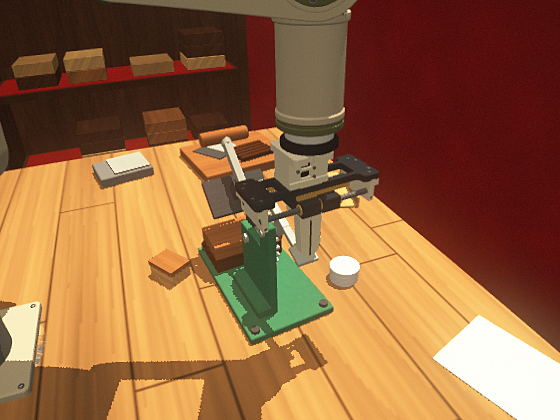

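The pad is now at (305,251), 29 mm lower, and the force rises against a hard stop, so the pawl is fully down. I'll lift off and go over the handle.

```bash
python3 -m pendant '[{"delta_pos":[0,0,-0.01],"spin":0},{"delta_pos":[0,0,-0.03],"spin":0},{"delta_pos":[0,0,-0.06],"spin":0},{"delta_pos":[0,0,-0.1],"spin":0},{"delta_pos":[0,0,-0.13],"spin":0},{"delta_pos":[0,0,-0.14],"spin":0},{"delta_pos":[0,0,-0.14],"spin":0}]'; python3 - <<'E'
from h import *
look("d",("pawl_pad","handle_mid"))
P=hinge+.0025*px_+.168*py; rel([*P,.32])
E
```

```text
t: 6.0
tool_pos: [0.5572, -0.1611, 0.3336]
orientation: [2.097, 2.328, 0.004]
force: [0.1, 0.8, -1.0]
opening: 0.0006
side pawl_pad 0.76 [ 0.557  -0.155   0.1916] [306. 249.]
side handle_mid 0.57 [0.5198 0.1586 0.274 ] [224. 133.]
top pawl_pad 0.97 [ 0.5543 -0.1651  0.191 ] [373. 206.]
top pawl_pad 0.56 [ 6.85e-01  9.14e-02 -4.00e-04] [232. 150.]
top handle_mid 0.72 [ 0.6983 -0.0455 -0.0017] [297. 145.]
top handle_mid 0.67 [0.5186 0.1596 0.2666] [175. 222.]
delta [ 3.265e-01 -3.000e-04  9.300e-03] spin -0.0008 tcp [ 0.5559 -0.1611  0.33  ] F [-1.  -1.4 -0. ] t 6.3
```

View pics/d_side.png

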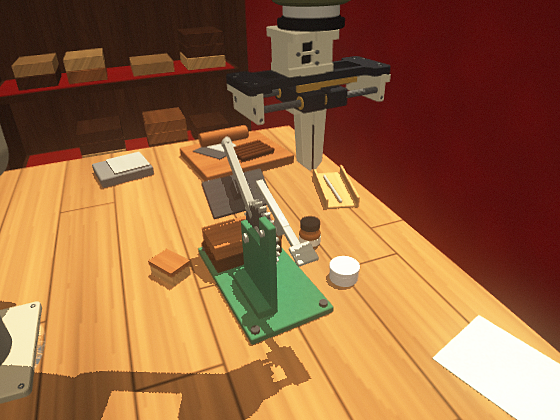

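The pad stays down at (304,255), with the arm steep and unmoved. I'll travel to the handle at constant height.

```bash
python3 -m pendant '[{"delta_pos":[0.02,0,0],"spin":0},{"delta_pos":[0.06,0,0],"spin":0},{"delta_pos":[0.1,0,0],"spin":0},{"delta_pos":[0.145,0,0],"spin":0},{"delta_pos":[0.19,0,0],"spin":0},{"delta_pos":[0.235,0,0],"spin":0},{"delta_pos":[0.28,0,0],"spin":0},{"delta_pos":[0.31,0,0],"spin":0},{"delta_pos":[0.325,0,0],"spin":0},{"delta_pos":[0.3265,0,0],"spin":0}]'; python3 - <<'E'
from h import *
look("e",("pawl_pad","handle_mid"))
P=hinge+.0025*px_+.170*py; rel([*P,.287])
E
```

```text
t: 7.3
tool_pos: [0.5216, 0.1649, 0.3286]
orientation: [2.099, 2.334, -0.001]
force: [-0.3, -0.2, -0.7]
opening: 0.0006
side pawl_pad 0.7 [ 0.5544 -0.157   0.1912] [304. 251.]
side pawl_pad 0.27 [ 0.5382 -0.0038  0.001 ] [264. 285.]
side handle_mid 0.58 [0.5214 0.1603 0.2705] [225. 134.]
top handle_mid 0.67 [0.5216 0.163  0.2653] [173. 220.]
delta [ 0.0035 -0.0006  0.0423] spin -0.0028 tcp [0.5224 0.1623 0.3294] F [-0.5  0.3  0.3] t 7.6
```

View pics/e_side.png

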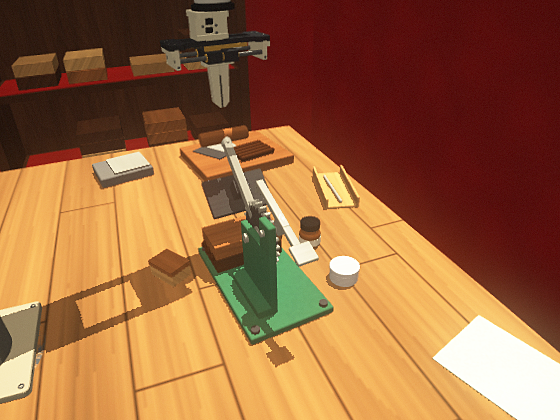

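View pics/e_top.png

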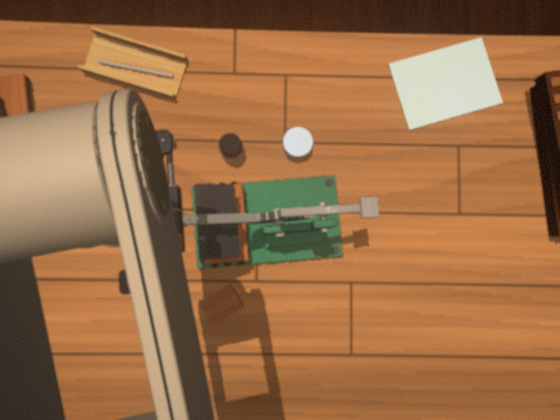

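The fingertip at (220,104) is above the handle, and the pad is still down at (303,254). I'll descend to contact and begin the arc, watching the force.

```bash
python3 -m pendant '[{"delta_pos":[0.002,0,0.015],"spin":0},{"delta_pos":[0.003,0,0.03],"spin":0},{"delta_pos":[0.003,0,0.04],"spin":0},{"delta_pos":[0.003,0,0.046],"spin":0},{"delta_pos":[0.005,0,0.051],"spin":0},{"delta_pos":[0.008,0,0.056],"spin":0},{"delta_pos":[0.011,0,0.061],"spin":0},{"delta_pos":[0.014,0,0.066],"spin":0}]'; python3 - <<'E'
from h import *
look("f",("pawl_pad","handle_mid"))
P=hinge+.0025*px_+.215*py; rel([*P,.144])
E
```

```text
t: 8.4
tool_pos: [0.5213, 0.1774, 0.2645]
orientation: [2.102, 2.33, 0.004]
force: [-2.7, 4.5, 5.9]
opening: 0.0002
side pawl_pad 0.79 [ 0.5544 -0.1573  0.1904] [305. 251.]
side pawl_pad 0.68 [ 0.6861  0.0949 -0.0014] [310. 243.]
side handle_mid 0.82 [0.5198 0.1723 0.2528] [223. 140.]
top pawl_pad 0.83 [ 0.5524 -0.1617  0.1898] [371. 207.]
top handle_mid 0.69 [0.5212 0.1765 0.246 ] [166. 220.]
delta [ 0.0349 -0.0013  0.1194] spin -0.0028 tcp [0.5213 0.176  0.2635] F [0.5 0.7 1.7] t 8.7
```

View pics/f_side.png

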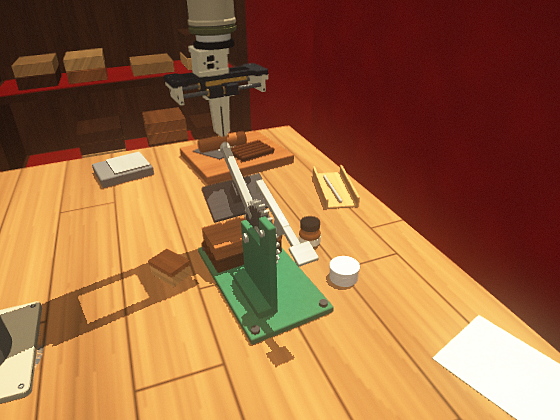

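The handle has dropped to about z 0.250, which puts the arm at roughly 0.18, past the 0.09 block point, with only 6 N on it. Continuing the arc.

```bash
python3 -m pendant '[{"delta_pos":[0.005,0,0.009],"spin":0},{"delta_pos":[0.009,0,0.017],"spin":0},{"delta_pos":[0.014,0,0.027],"spin":0},{"delta_pos":[0.018,0,0.036],"spin":0},{"delta_pos":[0.022,0,0.046],"spin":0},{"delta_pos":[0.025,0,0.056],"spin":0},{"delta_pos":[0.028,0,0.066],"spin":0},{"delta_pos":[0.031,0,0.077],"spin":0},{"delta_pos":[0.033,0,0.088],"spin":0},{"delta_pos":[0.034,0,0.098],"spin":0}]'; python3 - <<'E'
from h import *
look("g",("pawl_pad","handle_mid"))
P=hinge+.0025*px_+.215*py; rel([*P,.144])
E
```

```text
t: 9.7
tool_pos: [0.5179, 0.2096, 0.1642]
orientation: [2.103, 2.329, -0.001]
force: [0.8, 2.1, 3.0]
opening: 0.0004
side pawl_pad 0.96 [ 0.555  -0.1591  0.1889] [305. 253.]
side handle_mid 0.61 [0.5163 0.2085 0.1562] [221. 175.]
top pawl_pad 0.65 [ 0.5543 -0.1628  0.1884] [372. 206.]
top handle_mid 0.87 [0.5165 0.2087 0.1496] [159. 226.]
delta [ 0.0014 -0.0012  0.0214] spin -0.0031 tcp [0.5181 0.2092 0.1654] F [-0.1  0.1  0.8] t 10.0
```

View pics/g_side.png

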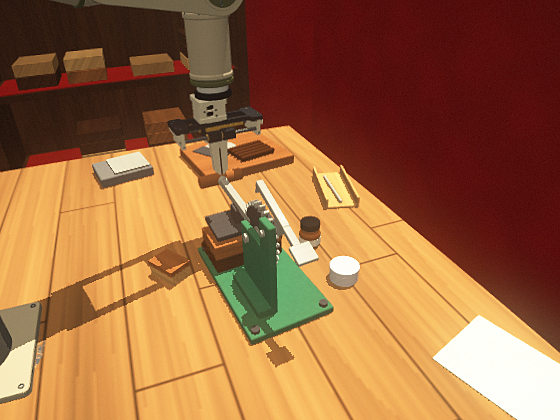

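The handle is at (215,178), about 20 mm above level, and the tip is still centred on it. I'll go slowly to the stop.

```bash
python3 -m pendant '[{"delta_pos":[0.001,0,0.005],"spin":0},{"delta_pos":[0.001,0,0.01],"spin":0},{"delta_pos":[0.001,0,0.014],"spin":0},{"delta_pos":[0.001,0,0.017],"spin":0},{"delta_pos":[0.001,0,0.019],"spin":0},{"delta_pos":[0.001,0,0.02],"spin":0}]'
```

```text
t: 10.6
tool_pos: [0.5179, 0.2101, 0.1451]
orientation: [2.103, 2.329, -0.001]
force: [-0.3, 1.2, 1.9]
opening: 0.0005
```

```bash
python3 -m pendant '[{"delta_pos":[0,0,0.001],"spin":0},{"delta_pos":[0,0,0.002],"spin":0},{"delta_pos":[0,0,0.003],"spin":0},{"delta_pos":[0,0,0.004],"spin":0},{"delta_pos":[0,0,0.004],"spin":0}]'
```

```text
t: 11.1
tool_pos: [0.5181, 0.2102, 0.1438]
orientation: [2.103, 2.329, 0.0]
force: [-9.7, -1.8, 19.6]
opening: 0.0007
```

```bash
python3 -m pendant '[{"delta_pos":[0,0,0.002],"spin":0},{"delta_pos":[0,0,0.003],"spin":0},{"delta_pos":[0,0,0.003],"spin":0}]'
```

```text
t: 11.4
tool_pos: [0.5181, 0.2103, 0.1438]
orientation: [2.103, 2.328, 0.001]
force: [-10.9, -2.4, 22.0]
opening: 0.0006
```

```bash
python3 -m pendant '[{"delta_pos":[0,0,-0.005],"spin":0},{"delta_pos":[0,0,-0.02],"spin":0},{"delta_pos":[0,0,-0.05],"spin":0},{"delta_pos":[0,0,-0.09],"spin":0},{"delta_pos":[0,0,-0.13],"spin":0},{"delta_pos":[0,0,-0.16],"spin":0},{"delta_pos":[0,0,-0.17],"spin":0},{"delta_pos":[0,0,-0.17],"spin":0}]'; python3 - <<'E'
from h import *
look("i")
print(robot.read_state()["force"])
E
```

```text
t: 12.2
tool_pos: [0.5183, 0.2108, 0.3158]
orientation: [2.101, 2.327, 0.005]
force: [1.0, 0.3, -0.2]
opening: 0.0002
side press 0.78 [ 0.5391 -0.0037  0.0017] [265. 284.]
side press 0.65 [0.5146 0.2109 0.1321] [221. 184.]
side press_hinge 0.76 [ 0.5344 -0.0006  0.129 ] [260. 233.]
side handle_mid 0.59 [0.5167 0.2092 0.1324] [222. 184.]
side pawl_pad 0.74 [ 0.5506 -0.1551  0.1929] [302. 250.]
side glue_jar 0.83 [ 0.6866  0.0975 -0.0044] [309. 243.]
side glue_jar 0.27 [ 0.5373 -0.0042  0.0018] [264. 285.]
side small_box 0.65 [ 0.3601  0.1058 -0.0017] [169. 275.]
top press 0.72 [ 0.5348 -0.0052 -0.001 ] [277. 222.]
top press_hinge 0.9 [ 0.5373 -0.0042  0.1312] [279. 217.]
top press_hinge 0.63 [ 0.6883  0.0922 -0.0027] [232. 149.]
top handle_mid 0.87 [0.5129 0.2118 0.1283] [159. 228.]
top pawl_pad 0.78 [ 0.5529 -0.1608  0.1881] [371. 207.]
top glue_jar 0.98 [ 0.6841  0.0919 -0.0015] [232. 151.]
top tin 0.64 [ 0.6954 -0.0419 -0.0017] [295. 147.]
top small_box 0.98 [ 0.3681  0.1031 -0.0026] [223. 302.]
[-0.51557115 -0.25209587 -0.25481582]
```

View pics/i_side.png

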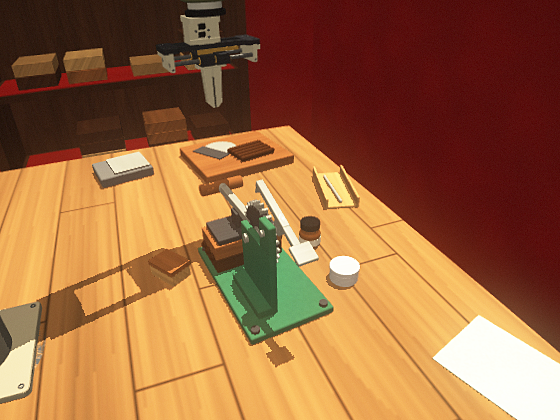

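The handle sits at (220,185), about z 0.130, so the arm is level and the plate is on the mould. The pad is still down at (304,253), the jar, tin and box stand where they were, and the tool is clear.

```bash
python3 - <<'E'
from plant import robot
print(robot.close_job())
E
```

```text
the job is handed in; nothing more can be done
None
```

The mould press is closed and the job is handed in, at about 12.5 s of the 48 s allowed.

- **Pawl:** I pressed the thumb pad with closed fingers until it hit its stop. It dropped about 29 mm, from z 0.219 to 0.190, at about 18 N. It was still down in the last pictures, at about 0.190.
- **Press arm:** I then pushed the cross-handle down along its arc. It took only a few newtons, with no blocking at the teeth, until the hard stop at 22 N with the fingertip at z 0.144. After letting go, both cameras put the handle centre at about 0.130 (0.132 side, 0.128 top), which means level and fully down.
- **Clear of the press:** The gripper ended about 17 cm above the handle, with wrist force near 0.
- **Loose items:** The jar, tin and box measured within 6 mm of their first positions, except the jar's first top-camera mark, which was about 7 mm off in y. That is within the scatter of the network marks, and the pictures show all three standing in place.

No check failed. Some low-score network reports labelled the wrong object, and I ignored them.

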